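Set out the sowing bench

TASK

Set the potting bench up for sowing: stand the cream herb pot gently in the terracotta saucer, stand the deep square cell upright in the middle of the top of the kneeling block and cover it squarely with the knobbed lid, and stand the wide square cell upright on the bench midway between the saucer and the block, in line with the two. Leave the two small cells and the hand cultivator where they are.

Things in the scene. Friction and masses are not known exactly. Their poses are not given: they have to be found in the camera images.
- pot_c (a point): Glazed cream ceramic herb pot, round and open-topped, 70 mm tall, loose, 0.25 kg, standing upright. Foot 50 mm across, widening to 56 mm at 44 mm up; a straight collar 62 mm across runs from 46 mm up to the rim at 70 mm (grip it there). Walls 5 mm. The point is on its axis, half-way up (35 mm above its foot); z is up.
- deep_c (a point): Deep square cell: peat-brown plastic square pot, open-topped, 48 x 48 mm and 75 mm tall, walls 3 mm, loose, 50 g, standing upright; the only cell that is taller than wide. The point is at its centre, half-way up (37.5 mm above its underside); x and y are along its sides, z up.
- wide_c (a point): Wide square cell: peat-brown plastic square pot, open-topped, 64 x 64 mm and 42 mm tall, walls 3 mm, loose, 50 g, standing upright; the broadest of the cells. The point is at its centre, half-way up (21 mm above its underside); x and y are along its sides, z up.
- lid_knob (a point): Flat square lid for the deep cell: peat-brown plastic plate 62 x 62 x 5 mm, flat underneath, with a round pale wooden knob 18 mm across and 20 mm tall on its centre; loose, 30 g, lying on the bench knob up. The point is on the knob's axis, half-way up the knob (15 mm above the lid's underside); x and y are along the plate's sides, z up. Laid on the deep cell it overhangs by 7 mm all round.
- saucer: Round terracotta saucer, fixed to the bench: 110 mm across at the rim, 90 mm at the foot, rim 14 mm high, walls 5 mm, inner floor 5 mm above the bench. The origin is at the centre of its underside, at bench level. Its y axis lies along the straight line through the saucer's and the kneeling block's centres; z up. The saucer and the block stand side by side, either one to the left, their centres 275 to 300 mm apart.
- block: Hard silicone kneeling block, grey-green, fixed to the bench: 140 mm (x) by 110 mm (y) and 40 mm high, flat top, rounded edges. The origin is at the centre of its underside, at bench level; its y axis lies along the line to the saucer; z up.
- smalla_c (a point): Bystander, leave it alone. Small square cell, peat-brown plastic, open-topped, 44 x 44 mm and 40 mm tall, loose, on the right of the work seen from the robot, the farther out of the two small cells. The point is at its centre, half-way up.
- smallb_c (a point): Bystander, leave it alone. The other small square cell, the same 44 x 44 x 40 mm, loose, on the right of the work, the nearer to the robot of the two small cells. The point is at its centre, half-way up.
- cultivator_c (a point): Bystander, leave it alone. Three-tined steel hand cultivator with a wooden handle, 270 mm long, lying on the bench at the left of the work seen from the robot, loose. The point is at its middle, in the end of the handle at the ferrule, 14 mm above the bench; x points along it towards the tines.
Not all that is in view belongs to the job. What is shaped like the part that bears wide_c but pink or yellow is not meant. What is shaped like the part that bears pot_c but yellow is not meant.

How it is judged (in metres and radians):
At the end, for the whole second after the job is handed in: All upright, seated and at rest: pot in saucer within 13 mm of its centre; deep cell on block within 15 mm of its centre; lid flat on deep cell, within 10 mm and 15 degrees of square; wide cell on bench within 15 mm of the saucer-block line and within 163 mm of both centres (horizontal distance between pot_c and saucer below 0.013 m and z of pot_c in the frame of saucer between 0.035 and 0.045 m and angle between each of pot_c, deep_c, lid_knob, wide_c's own z axis and vertical below 0.1 rad and horizontal distance between deep_c and block below 0.015 m and z of deep_c in the frame of block between 0.0725 and 0.0825 m and horizontal distance between lid_knob and deep_c below 0.01 m and z of lid_knob in the frame of deep_c between 0.0485 and 0.0565 m and (angle between the x axis of lid_knob and the x axis of deep_c, either way round below 0.26 rad or angle between the x axis of lid_knob and the y axis of deep_c, either way round below 0.26 rad) and horizontal distance between wide_c and saucer below 0.163 m and horizontal distance between wide_c and block below 0.163 m and x of wide_c in the frame of saucer between -0.015 and 0.015 m and height (world z) of wide_c between 0.016 and 0.026 m and linear speed of each of pot, deep, wide, lid below 0.02 m/s and angular speed of each of pot, deep, wide, lid below 0.2 rad/s); the robot touches nothing.
It fails at once if a small cell or the cultivator is moved by more than 15 mm (distance of any of smalla_c, smallb_c, cultivator_c from where it was at the start of the episode above 0.015 m).
It fails at once if the ceramic pot is tipped over (angle between pot_c's own z axis and vertical above 0.7 rad).
It fails at once if the pot is dropped or slammed into the saucer (over 60 N) (contact force between pot and saucer above 60 N).
It also fails if it takes over 128 s, if anything falls off the work surface, if the arm or the gripper's body presses on something with over 40 N, if the wrist force passes 120 N, or if a joint passes its speed limit or range.

ROBOT

A 6-joint arm with a two-finger parallel gripper is mounted at the origin on the work surface. World frame = base frame: x ahead of the robot, y to its left, z up, the work surface at z = 0. Lengths are in m, angles in degrees, forces in N, time in s.
With the tool pointing down it reaches from about 0.4 to 0.825 m from the base axis. Payload 7 kg.
Tool frame: the origin (TCP) lies at the very end of the fingers, on their centre line; the grasp point (between the pads) lies 19 mm behind it; z points along the fingers, y is the line along which they close (so a half turn about z gives the same grasp; the last joint's range is limited). The gripper opens to 88 mm and grips with 3 to 60 N. Pads are 19 mm wide; open, the fingers measure 130 mm over their backs; the gripper's body (78 mm by 193 mm) begins 47 mm behind the grasp point.
Start: joints at [88.929, 20.546, 0.682, 0, -70.136, -16.507], TCP at [0.204, 0.643, 0.227] pointing down, gripper open.
Joint ranges: [-176.03, 176.03], [-82.01, 121.73], [-58.28, 71.71], [-173.87, 95.51], [-174.79, -0.11], [-173.66, 173.66]. Speed limits (degrees/s): [136.94, 136.94, 172.46, 180, 180, 180].

INTERFACE

Orientations are given as [roll, pitch, yaw] about the fixed x, y, z axes, in that order (R = Rz(yaw) Ry(pitch) Rx(roll)).
In Python, from plant import ctrl gives the robot as it stands.
- The arm moves only by the tool carry_out, never from a script. Its argument "deltas" is a list that holds one entry, the list of rows, each a list of 5 numbers: the shift along the tool's x, y, z scaled (see below), then the turn about the tool's z scaled (see below), then the opening, from -1 (shut) to 1 (fully open). A call has 1 to 5 rows; each row is the pose to reach, as a shift and turn from the pose commanded when the call began, along the tool's axes at that moment, turning the shorter way round; what a row does not reach only later rows make up. The controller multiplies each number of a shift by 20 cm and each number of a turn by 2 pi rad. A row lasts 1/10 s, in which the tool goes at most 50 mm and 8.59 degrees, less where a joint would pass 70% of its speed; a pose out of reach is approached as far as the arm can. A call with a number of a shift or a turn outside -1 to 1 is refused whole. A call with a gripper value outside its range is refused whole. The fingers move at their own pace and stop on an object; the grip force is fixed at half the most. Time passes only in rows, so rows that repeat a pose let the fingers close. It gives the time, the measured TCP pose, the force, the opening and the grip force at its end, in the units of the state.
- ctrl.get_obs(): the state, without advancing time (a new reading comes with each control period).
- ctrl.snapshot(name): name is "side" or "top"; returns a dict with "color" (400x640x3 uint8, red, green, blue), "camera_matrix" (3x3 intrinsics, pixels), "R" (3x3) and "t" (3): a world point X has camera coordinates R X + t. Camera axes: x right, y down, z forward; pixel columns grow to the right and rows downward; lengths in m; the calibration is good to about 2 mm. A picture is of the moment at which its call begins. There is no depth.
- ctrl.close_job(): hands the job in; it is judged then, once.
Trained networks look in a picture, given as the dict that the camera call returned (one of the last four; its "shot" number tells which), for a name from the list of things; names that differ only in an ending like _2 or _b are one class to them, and where a whole thing is asked for, a point or a joint stands for the part that bears it (a point fixed in the world has none). Each returns a list of dicts, best first, with "p" (0 to 1); they miss things now and then, are a little off and sometimes report something else, mostly with a low value. They report only what shows in the picture. A call takes as long as a camera call. They do not tell look-alikes from the thing itself.
- ctrl.search_frame(picture, name): "centre" ([column, row] in pixels, amid what is visible of it).
- ctrl.silhouettes(picture, name): "mask" (400x640 bool, what is visible of it) and "centre" ([column, row] in pixels, amid what is visible of it).
- ctrl.spot_point(picture, name): "centre" ([column, row] in pixels: a listed point, or the origin of a listed thing).
The state is a dict: "clock": time; "joint_pos": joint angles; "qvel": joint speeds; "tau": joint torques, N m; "tool_pos": TCP position; "orientation": TCP orientation; "force": force on the tool from outside, world axes, zero at the start; "moment": the same for the moment, N m; "opening": finger opening in m; "gripper_force": force on a finger pad.
Only numpy, scipy, OpenCV 4.12 (cv2) and the standard library are available. Lean on these libraries where they do the work, as an engineer would, in place of code of your own. Each camera call takes 0.05 s, during which the arm holds its last target. There are 200 camera calls.

## Working session

There is one attempt and no reset: what is moved stays moved. The work goes in short steps, Python scripts to look and compute and a tool call to move; the robot and the scene stay as the last step left them, time stands still between calls to the robot, and variables do not carry over. Pictures are saved under pics/ and viewed, at most 14 in all, crops included, and the job is handed in when it is done.

Besides the shell and the picture viewer there is one more tool, called after "Call:" as name(argument=value, ...) on one line, values as JSON. carry_out: Moves the arm, as the interface text tells. Its arguments: {"type":"object","properties":{"deltas":{"type":"array"}},"required":["deltas"]}

```bash
ls; mkdir -p pics; cat > h.py <<'E'
from plant import ctrl
import cv2, numpy as np
def shot(n, f=None):
    s=ctrl.snapshot(n)
    if f: cv2.imwrite('pics/'+f, s['color'][:,:,::-1])
    return s
def ray(s,px):
    R=np.array(s['R']);t=np.array(s['t']);K=np.array(s['camera_matrix'])
    c=-R.T@t; d=R.T@np.linalg.inv(K)@np.array([px[0],px[1],1.]); return c,d
def atz(s,px,z):
    c,d=ray(s,px); return c+d*(z-c[2])/d[2]
def proj(s,X):
    p=np.array(s['camera_matrix'])@(np.array(s['R'])@np.array(X)+np.array(s['t'])); return p[:2]/p[2]
E
python3 - <<'E'
from h import *
np.set_printoptions(precision=4,suppress=True)
Z=dict(pot_c=.035,deep_c=.0375,wide_c=.021,lid_knob=.015,saucer=0,block=0,smalla_c=.02,smallb_c=.02,cultivator_c=.014)
for n in ('top','side'):
    s=shot(n,n+'0.png'); print(n,-np.array(s['R']).T@np.array(s['t']))
    for k,z in Z.items():
        for r in ctrl.spot_point(s,k)[:4]: print(k,round(r['p'],2),np.round(r['centre'],1),atz(s,r['centre'],z)[:2])
print(ctrl.get_obs())
E
```

```text
pics
top [0.3201 0.0051 1.0259]
pot_c 0.91 [468.9 236.3] [ 0.3908 -0.3908]
pot_c 0.72 [412.  254.5] [ 0.344  -0.2354]
pot_c 0.64 [436.7 218.4] [ 0.4398 -0.3075]
deep_c 0.85 [359.2 224.2] [ 0.4257 -0.0971]
wide_c 0.9 [285.2 224.4] [0.4287 0.1032]
wide_c 0.85 [314.8 259.3] [0.3341 0.0229]
wide_c 0.69 [250.3 259.9] [0.3342 0.1956]
lid_knob 0.95 [214.7 222.1] [0.4374 0.2971]
saucer 0.97 [288.8 149.8] [0.6473 0.0969]
block 0.65 [384.1 153.6] [ 0.6337 -0.1786]
smallb_c 0.67 [470.1 194.7] [ 0.507  -0.4096]
cultivator_c 0.62 [170.4 182.5] [0.5499 0.4262]
side [-0.1558 -0.8314  0.7427]
pot_c 0.96 [320.5 275.9] [ 0.3516 -0.2288]
pot_c 0.69 [437.2 265.3] [ 0.5999 -0.3673]
pot_c 0.65 [380.4 316.1] [ 0.3745 -0.4007]
pot_c 0.58 [372.3 277.9] [ 0.4432 -0.3057]
deep_c 0.78 [313.6 232.4] [ 0.4402 -0.089 ]
wide_c 0.92 [261.1 231.5] [0.3438 0.0147]
wide_c 0.68 [226.7 201. ] [0.3437 0.202 ]
wide_c 0.59 [274.3 203.3] [0.4493 0.1094]
lid_knob 0.72 [235.9 177.7] [0.4392 0.3164]
saucer 0.72 [328.3 187.2] [0.6591 0.1141]
saucer 0.57 [440.7 267.1] [ 0.6389 -0.3541]
block 0.72 [389.3 235.9] [ 0.629  -0.1855]
block 0.64 [243.5 155.1] [0.5552 0.4673]
smalla_c 0.75 [439.8 263.3] [ 0.6271 -0.3565]
smalla_c 0.48 [275.8 204.5] [0.4501 0.1027]
smallb_c 0.97 [424.1 296.2] [ 0.5073 -0.4085]
cultivator_c 0.73 [248.2 155.6] [0.5532 0.43  ]
{'clock': 1.0, 'joint_pos': array([ 88.9279,  20.5434,   0.685 ,   0.0003, -70.1361, -16.5061]), 'qvel': array([-0.0081,  0.0644, -0.0197, -0.1308, -0.0464,  0.0016]), 'tau': array([  0.0016, -58.2389,  29.3312,   7.0026,   0.0125,  -0.    ]), 'tool_pos': array([0.2039, 0.6435, 0.2266]), 'orientation': array([-179.9947,    0.0013,  -17.5782]), 'force': array([0.4048, 0.2147, 0.8185]), 'moment': array([ 0.093 , -0.0418, -0.0047]), 'gripper_force': 0.0, 'opening': 0.08764047561972615}
```

View pics/top0.png

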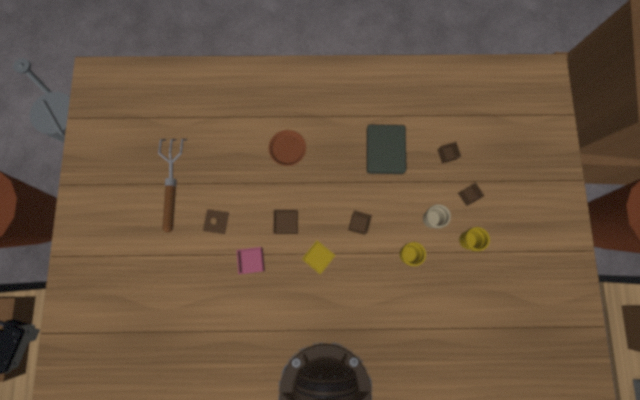

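View pics/side0.png

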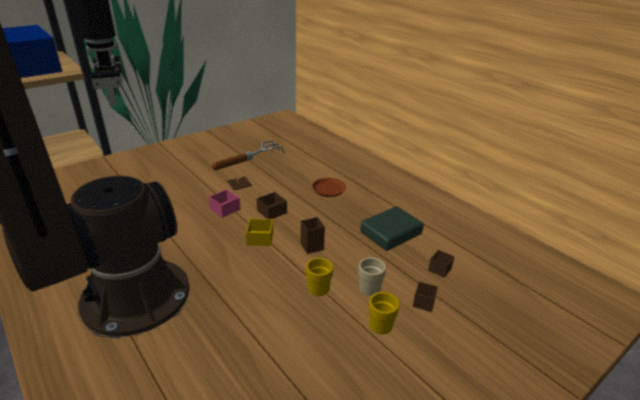

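Top view candidates:
- **Pots:** cream at (437,217), yellow look-alikes at (413,254) and (476,239).
- **Wide cells:** brown at (286,222), pink look-alike at (251,261), yellow look-alike at (319,258).
- **Others:** deep cell (360,222), lid with knob (215,221), small cells (449,152) and (471,194), saucer (288,147), block (386,149), cultivator (170,185).

I choose the cream pot, the brown wide cell, the deep cell and the lid, then fit the poses to the silhouettes.

```bash
cat > fit.py <<'E'
from h import *
from scipy.optimize import minimize
def box(a,b,h,z0=0): return [np.array([x*a/2,y*b/2,z]) for x in(-1,1) for y in(-1,1) for z in(z0,z0+h)]
def ring(d,z): return [np.array([d/2*np.cos(t),d/2*np.sin(t),z]) for t in np.linspace(0,2*np.pi,24)]
SH=dict(pot_c=ring(.05,0)+ring(.056,.044)+ring(.062,.046)+ring(.062,.07),deep_c=box(.048,.048,.075),wide_c=box(.064,.064,.042),
 lid_knob=box(.062,.062,.005)+ring(.018,.025),saucer=ring(.09,0)+ring(.11,.014),block=box(.14,.11,.04),smalla_c=box(.044,.044,.04),smallb_c=box(.044,.044,.04),lid_plate=box(.062,.062,.005))
def hull(s,name,q,z=0):
    c,n=np.cos(q[2]),np.sin(q[2]); R=np.array([[c,-n,0],[n,c,0],[0,0,1]])
    P=np.array([proj(s,R@p+[q[0],q[1],z]) for p in SH[name]],np.float32)
    return cv2.convexHull(P)[:,0]
def ras(h,o,U,W,H):
    m=np.zeros((H,W),np.uint8); cv2.fillConvexPoly(m,np.round((h-o+.5)*U*16-8).astype(np.int32),255,cv2.LINE_AA,4); return m/255.
def fit(s,name,mask,x0,z=0):
    ys,xs=np.where(mask); o=np.array([xs.min()-8,ys.min()-8]); w,h=xs.max()+9-o[0],ys.max()+9-o[1]; U=6
    M=mask[o[1]:o[1]+h,o[0]:o[0]+w].astype(np.uint8)*255
    M=cv2.resize(M,None,fx=U,fy=U,interpolation=cv2.INTER_LINEAR)/255.
    f=lambda q: np.abs(ras(hull(s,name,[q[0],q[1],q[2]/10],z),o,U,w*U,h*U)-M).sum()/M.sum()
    best=None
    for a in (0,.3,.6,.9,1.2) if name not in('pot_c','saucer') else (0,):
        r=minimize(f,[x0[0],x0[1],a*10],method='Nelder-Mead',options=dict(initial_simplex=[[x0[0],x0[1],a*10],[x0[0]+.01,x0[1],a*10],[x0[0],x0[1]+.01,a*10],[x0[0],x0[1],a*10+2]],xatol=1e-4,fatol=1e-4))
        if best is None or r.fun<best.fun: best=r
    return np.array([best.x[0],best.x[1],np.degrees(best.x[2]/10)]),best.fun
E
cat > m.py <<'E'
from fit import *
np.set_printoptions(precision=4,suppress=True)
G=dict(pot_c=(.44,-.307),deep_c=(.43,-.095),wide_c=(.435,.104),lid_knob=(.438,.30),saucer=(.647,.1),block=(.633,-.18),smalla_c=(.627,-.356),smallb_c=(.507,-.409))
zc=dict(pot_c=.035,deep_c=.0375,wide_c=.02,lid_knob=.005,saucer=.007,block=.02,smalla_c=.02,smallb_c=.02)
for n in ('top','side'):
    s=shot(n); I=cv2.resize(s['color'][:,:,::-1],None,fx=4,fy=4,interpolation=cv2.INTER_CUBIC)
    for k,g in G.items():
        pg=proj(s,[*g,zc[k]]); L=ctrl.silhouettes(s,k)
        L=[r for r in L if np.linalg.norm(np.array(r['centre'])-pg)<14]
        if not L: print(n,k,'none'); continue
        q,e=fit(s,k,L[0]['mask'],g); print(n,k,round(L[0]['p'],2),q,round(e,3))
        cv2.polylines(I,[np.round((hull(s,k,[q[0],q[1],np.radians(q[2])])+.5)*4).astype(int)],True,(0,255,0),1)
    r=I[440:1040,700:1500] if n=='top' else cv2.resize(I[560:1240,860:1860],(800,544))
    if n=='top': r=cv2.resize(I[440:1100,780:1980],(800,440))
    cv2.imwrite(f'pics/fit_{n}.png',r)
E
python3 m.py
```

```text
top pot_c 0.95 [ 0.4444 -0.3004 -7.9223] 0.067
top deep_c 0.58 [ 0.4307 -0.0968 73.706 ] 0.078
top wide_c 0.84 [ 0.4377  0.1043 -0.7671] 0.069
top lid_knob 0.91 [ 0.4416  0.2999 80.89  ] 0.07
top saucer 0.88 [ 0.6514  0.1019 11.5087] 0.063
top block 0.75 [ 0.6416 -0.1778 -1.9695] 0.061
top smalla_c 0.85 [ 0.6307 -0.3593 14.6458] 0.103
top smallb_c 0.6 [ 0.5114 -0.412  32.2141] 0.083
side pot_c 0.81 [ 0.442  -0.3     3.9191] 0.068
side deep_c 0.94 [  0.4281  -0.0947 -15.4224] 0.047
side wide_c 0.59 [0.437  0.1075 5.0388] 0.099
side lid_knob 0.79 [ 0.44    0.3016 -7.2926] 0.17
side saucer 0.9 [0.6486 0.1043 0.8281] 0.059
side block 0.56 [ 0.6413 -0.1775  3.0583] 0.129
side smalla_c 0.66 [ 0.6278 -0.3564 20.4014] 0.117
side smallb_c 0.59 [ 0.5065 -0.4093 28.6275] 0.064
```

View pics/fit_top.png

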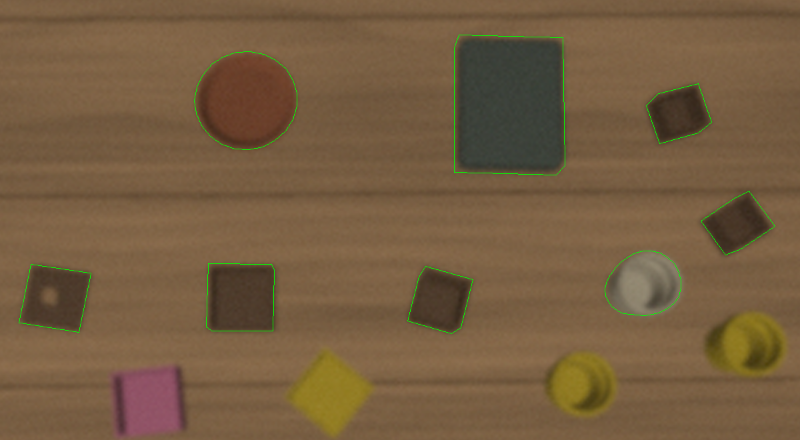

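```bash
cat > mv.py <<'E'
# prints numbers (tool-frame shift/0.2, turn/2pi) from commanded pose to target; tool down
import sys
from h import *
from scipy.spatial.transform import Rotation as Ro
def rel(target,yaw,cur=None):
    o=ctrl.get_obs(); R=Ro.from_euler('xyz',o['orientation'],degrees=True)
    d=R.inv().apply(np.array(target)-(o['tool_pos'] if cur is None else np.array(cur)))
    dy=(yaw-o['orientation'][2]+90)%180-90
    print('pos',np.round(o['tool_pos'],4),'ori',np.round(o['orientation'],2),'j',np.round(o['joint_pos'],1),'t',round(o['clock'],2),'f',np.round(o['force'],1))
    print('shift',np.round(d/.2,4),'turn',round(-dy/360,4),'dist',round(np.linalg.norm(d),3),'yaw deg',round(dy,1))
if __name__=='__main__':
    a=list(map(float,sys.argv[1:5])); rel(a[:3],a[3])
E
python3 mv.py 0.4408 0.3005 0.12 -8.5
```

```text
pos [0.2039 0.6435 0.2265] ori [180.    -0.   -17.58] j [ 88.9  20.5   0.7   0.  -70.1 -16.5] t 1.9 f [ 0.5  0.1 -0.4]
shift [1.6472 1.2769 0.5328] turn -0.0252 dist 0.43 yaw deg 9.1
```

Everything fits its stated size. The saucer to block distance is 0.281 m, which is within the range given, and the midpoint is (0.646, -0.037). I'll do the wide cell first.

```bash
python3 mv.py 0.4374 0.106 0.10 -0.3
```

```text
pos [0.2039 0.6435 0.2265] ori [180.    -0.   -17.58] j [ 88.9  20.5   0.7   0.  -70.1 -16.5] t 1.9 f [ 0.5  0.1 -0.4]
shift [1.9247 2.2091 0.6329] turn -0.048 dist 0.6 yaw deg 17.3
```

Call:
carry_out(deltas=[[[0.16,0.184,0.03,0,1],[0.32,0.368,0.06,0,1],[0.48,0.552,0.09,0,1],[0.64,0.736,0.12,0,1]]])

```text
clock: 2.3
tool_pos: [0.2819, 0.4627, 0.2024]
orientation: [-180.0, -0.0, -17.5]
force: [1.8, -0.5, 0.9]
opening: 0.0878
gripper_force: 0.0
```

Call:
carry_out(deltas=[[[0.16,0.184,0.03,0,1],[0.32,0.368,0.06,0,1],[0.48,0.552,0.09,0,1],[0.64,0.736,0.12,0,1]]])

```text
clock: 2.7
tool_pos: [0.3594, 0.2837, 0.1787]
orientation: [-179.9, -0.0, -17.5]
force: [2.0, -0.1, 0.4]
opening: 0.0874
gripper_force: 0.0
```

```bash
python3 mv.py 0.4374 0.106 0.10 -0.3
```

```text
pos [0.3594 0.2837 0.1787] ori [-1.7994e+02 -2.0000e-02 -1.7540e+01] j [ 63.1   2.  -29.7   0.  -58.3   9.4] t 2.7 f [ 2.  -0.1  0.4]
shift [0.6396 0.7303 0.3932] turn -0.0479 dist 0.209 yaw deg 17.2
```

Call:
carry_out(deltas=[[[0.16,0.18,0.09,-0.012,1],[0.32,0.36,0.18,-0.024,1],[0.48,0.55,0.28,-0.036,1],[0.637,0.727,0.39,-0.048,1],[0.637,0.727,0.39,-0.048,1]]])

```text
clock: 3.2
tool_pos: [0.4359, 0.1042, 0.0986]
orientation: [179.9, 0.2, -0.4]
force: [-1.1, 0.4, -0.7]
opening: 0.0876
gripper_force: 0.0
```

```bash
python3 mv.py 0.4374 0.106 0.012 -0.3
```

```text
pos [0.4359 0.1042 0.0986] ori [179.88   0.18  -0.37] j [ 38.8   6.8 -36.8  -0.  -46.6  50.9] t 3.2 f [-1.1  0.4 -0.7]
shift [ 0.0088 -0.0101  0.4328] turn -0.0002 dist 0.087 yaw deg 0.1
```

Call:
carry_out(deltas=[[[0.008,-0.008,0.15,0,1],[0.008,-0.008,0.3,0,1],[0.008,-0.008,0.4,0,1],[0.008,-0.008,0.43,0,1],[0.008,-0.008,0.43,0,1]]])

```text
clock: 3.7
tool_pos: [0.438, 0.1101, 0.0143]
orientation: [179.9, 0.1, -0.3]
force: [-0.9, -0.7, 0.7]
opening: 0.0878
gripper_force: 0.0
```

Call:
carry_out(deltas=[[[0,0,0,0,-0.3],[0,0,0,0,-0.3],[0,0,0,0,-0.3],[0,0,0,0,-0.3],[0,0,0,0,-0.3]]])

```text
clock: 4.2
tool_pos: [0.4385, 0.1102, 0.0153]
orientation: [-180.0, -0.1, -0.3]
force: [-2.1, -1.0, 8.0]
opening: 0.0637
gripper_force: 30.0
```

Call:
carry_out(deltas=[[[0,0,-0.1,0,-0.3],[0,0,-0.3,0,-0.3],[0,0,-0.4,0,-0.3],[0,0,-0.4,0,-0.3]]])

```text
clock: 4.6
tool_pos: [0.4399, 0.1113, 0.0977]
orientation: [-179.8, -0.3, -0.3]
force: [1.0, -0.4, -0.8]
opening: 0.0637
gripper_force: 30.0
```

Call:
carry_out(deltas=[[[0.2,0.14,0,0,-0.3],[0.4,0.28,0,0,-0.3],[0.6,0.42,0,0,-0.3],[0.8,0.56,0,0,-0.3],[0.9,0.65,0,0,-0.3]]])

```text
clock: 5.1
tool_pos: [0.6197, -0.023, 0.0931]
orientation: [180.0, 0.0, -0.4]
force: [-0.6, 0.3, -0.6]
opening: 0.0639
gripper_force: 30.0
```

Call:
carry_out(deltas=[[[0.1,0.07,0,0,-0.3],[0.135,0.085,0,0,-0.3],[0.135,0.085,0,0,-0.3],[0.135,0.085,0,0,-0.3]]])

```text
clock: 5.5
tool_pos: [0.6434, -0.0377, 0.0939]
orientation: [-180.0, 0.1, -0.3]
force: [-0.1, 0.5, -0.1]
opening: 0.0638
gripper_force: 30.0
```

```bash
python3 mv.py 0.6467 -0.037 0.016 -0.3
```

```text
pos [ 0.6434 -0.0377  0.0939] ori [-1.8e+02  8.0e-02 -3.0e-01] j [ 13.9  23.9 -12.7  -0.  -53.4  75.8] t 5.5 f [-0.1  0.5 -0.1]
shift [ 0.017  -0.0036  0.3893] turn -0.0 dist 0.078 yaw deg 0.0
```

Call:
carry_out(deltas=[[[0.015,-0.004,0.15,0,-0.3],[0.015,-0.004,0.3,0,-0.3],[0.015,-0.004,0.37,0,-0.3],[0.015,-0.004,0.387,0,-0.3],[0.015,-0.004,0.391,0,-0.3]]])

```text
clock: 6.0
tool_pos: [0.6474, -0.0369, 0.0168]
orientation: [180.0, -0.0, -0.2]
force: [0.7, -0.7, -0.5]
opening: 0.0638
gripper_force: 30.0
```

Call:
carry_out(deltas=[[[0,0,0,0,-0.3],[0,0,0,0,0.6],[0,0,0,0,0.8],[0,0,0,0,0.8],[0,0,0,0,0.8]]])

```text
clock: 6.5
tool_pos: [0.6476, -0.0373, 0.0168]
orientation: [-180.0, -0.0, -0.3]
force: [0.2, 0.4, 0.3]
opening: 0.0785
gripper_force: 0.0
```

Call:
carry_out(deltas=[[[0,0,-0.1,0,0.8],[0,0,-0.3,0,0.8],[0,0,-0.5,0,0.8],[0,0,-0.6,0,0.8],[0,0,-0.6,0,1]]])

```text
clock: 7.0
tool_pos: [0.6496, -0.0371, 0.1407]
orientation: [-180.0, -0.4, -0.3]
force: [-0.7, -0.2, 0.4]
opening: 0.0831
gripper_force: 0.0
```

```bash
python3 mv.py 0.443 -0.300 0.135 -75
```

```text
pos [ 0.6496 -0.0371  0.1407] ori [-179.95   -0.39   -0.27] j [ 13.9  21.7  -9.4   0.1 -58.5  75.8] t 7.0 f [-0.7 -0.2  0.4]
shift [-1.0269  1.3193  0.0203] turn 0.2076 dist 0.334 yaw deg -74.7
```

Call:
carry_out(deltas=[[[-0.1,0.13,0,0.02,1],[-0.21,0.27,0,0.042,1],[-0.32,0.4,0,0.063,1],[-0.43,0.54,0,0.084,1],[-0.52,0.66,0,0.104,1]]])

```text
clock: 7.5
tool_pos: [0.5409, -0.1698, 0.1356]
orientation: [180.0, 0.1, -38.1]
force: [0.1, -0.7, 0.0]
opening: 0.0878
gripper_force: 0.0
```

```bash
python3 mv.py 0.443 -0.300 0.135 -75
```

```text
pos [ 0.5409 -0.1698  0.1356] ori [ 1.7996e+02  7.0000e-02 -3.8070e+01] j [  2.3  14.9 -20.2  -0.  -55.   49.6] t 7.5 f [ 0.1 -0.7  0. ]
shift [0.0162 0.8144 0.0036] turn 0.1026 dist 0.163 yaw deg -36.9
```

Call:
carry_out(deltas=[[[0,0.17,0,0.021,1],[0.01,0.34,0,0.042,1],[0.015,0.51,0,0.063,1],[0.015,0.68,0,0.084,1],[0.015,0.81,0,0.102,1]]])

```text
clock: 8.0
tool_pos: [0.4441, -0.2997, 0.1357]
orientation: [179.9, 0.0, -74.8]
force: [0.8, 0.0, 0.4]
opening: 0.0876
gripper_force: 0.0
```

Call:
carry_out(deltas=[[[0,0,0,0,1],[0,0,0,0,1],[0,0,0,0,1]]])

```text
clock: 8.3
tool_pos: [0.4461, -0.2984, 0.136]
orientation: [180.0, 0.0, -74.4]
force: [0.3, -0.5, -0.4]
opening: 0.0876
gripper_force: 0.0
```

```bash
python3 mv.py 0.443 -0.300 0.039 -75
```

```text
pos [ 0.4461 -0.2984  0.136 ] ori [ 1.7999e+02  1.0000e-02 -7.4390e+01] j [-12.8  12.1 -23.9  -0.  -54.   28.5] t 8.3 f [ 0.3 -0.5 -0.4]
shift [0.0038 0.0169 0.4852] turn 0.0017 dist 0.097 yaw deg -0.6
```

Call:
carry_out(deltas=[[[0.004,0.017,0.1,0,1],[0.004,0.017,0.25,0,1],[0.004,0.017,0.4,0,1],[0.004,0.017,0.485,0,1],[0.004,0.017,0.485,0,1]]])

```text
clock: 8.8
tool_pos: [0.4416, -0.2991, 0.0368]
orientation: [179.8, 0.2, -74.4]
force: [-0.7, -0.2, 1.1]
opening: 0.0875
gripper_force: 0.0
```

Call:
carry_out(deltas=[[[0,0,0,0,0.6],[0,0,0,0,0.45],[0,0,0,0,0.2],[0,0,0,0,-0.3],[0,0,0,0,-0.3]]])

```text
clock: 9.3
tool_pos: [0.4431, -0.3006, 0.0402]
orientation: [-180.0, -0.0, -74.4]
force: [-2.3, 0.2, 5.0]
opening: 0.0594
gripper_force: 30.0
```

```bash
python3 mv.py 0.650 0.103 0.145 -75;python3 - <<'E'
from fit import *
s=shot('top'); s2=shot('side')
for n,S in(('top',s),('side',s2)):
    for k,g,z in(('wide_c',(.646,-.037),.021),('pot_c',(.443,-.3),.035)):
        pg=proj(S,[*g,z])
        L=[r for r in ctrl.silhouettes(S,k) if np.linalg.norm(np.array(r['centre'])-pg)<14]
        if L: print(n,k,fit(S,k,L[0]['mask'],g))
I=cv2.resize(s2['color'][160:340,240:480,::-1],(800,600),interpolation=cv2.INTER_CUBIC); cv2.imwrite('pics/potgrip.png',I)
E
```

```text
pos [ 0.4431 -0.3006  0.0402] ori [-1.7995e+02 -4.0000e-02 -7.4450e+01] j [-13.2  18.9 -30.    0.  -41.   28.7] t 9.3 f [-2.3  0.2  5. ]
shift [-1.6664 -1.5381 -0.5239] turn 0.0015 dist 0.466 yaw deg -0.6
top wide_c (array([ 6.45783270e-01, -3.48887543e-02,  9.05779796e+01]), np.float64(0.06781461646420509))
side wide_c (array([ 6.26302717e-01, -2.15667149e-02,  4.45006490e+01]), np.float64(0.713601365877989))
side pot_c (array([ 0.44285966, -0.3000587 , -1.59311604]), np.float64(1.5064055365176234))
```

View pics/potgrip.png

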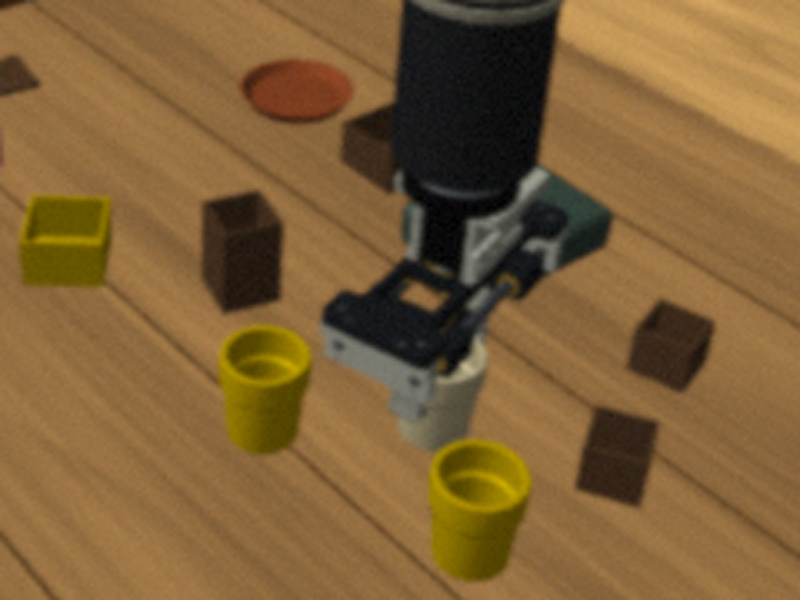

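Call:
carry_out(deltas=[[[0,0,-0.05,0,-0.3],[0,0,-0.2,0,-0.3],[0,0,-0.4,0,-0.3],[0,0,-0.55,0,-0.3],[0,0,-0.55,0,-0.3]]])

```text
clock: 10.1
tool_pos: [0.4453, -0.3013, 0.1542]
orientation: [-179.6, -0.3, -74.4]
force: [0.1, 0.5, -2.9]
opening: 0.0595
gripper_force: 30.0
```

Call:
carry_out(deltas=[[[-0.08,-0.07,0,0,-0.3],[-0.2,-0.185,0,0,-0.3],[-0.34,-0.31,0,0,-0.3],[-0.48,-0.44,0,0,-0.3],[-0.62,-0.57,0,0,-0.3]]])

```text
clock: 10.6
tool_pos: [0.5191, -0.1489, 0.1486]
orientation: [179.9, 0.1, -74.5]
force: [1.0, -0.3, -3.4]
opening: 0.0592
gripper_force: 30.0
```

Call:
carry_out(deltas=[[[-0.14,-0.13,0,0,-0.3],[-0.28,-0.26,0,0,-0.3],[-0.42,-0.39,0,0,-0.3],[-0.56,-0.52,0,0,-0.3],[-0.7,-0.65,0,0,-0.3]]])

```text
clock: 11.1
tool_pos: [0.6068, 0.0208, 0.1484]
orientation: [179.9, 0.0, -74.5]
force: [0.4, -0.2, -2.7]
opening: 0.0594
gripper_force: 30.0
```

```bash
python3 mv.py 0.650 0.103 0.145 -74.4
```

```text
pos [0.6068 0.0208 0.1484] ori [ 1.799e+02  3.000e-02 -7.447e+01] j [ 20.4  17.8 -14.2  -0.  -58.2  -4.8] t 11.1 f [ 0.4 -0.2 -2.7]
shift [-0.3381 -0.318   0.0164] turn -0.0002 dist 0.093 yaw deg 0.1
```

Call:
carry_out(deltas=[[[-0.13,-0.12,0.02,0,-0.3],[-0.25,-0.24,0.04,0,-0.3],[-0.33,-0.31,0.06,0,-0.3],[-0.33,-0.31,0.06,0,-0.3],[-0.33,-0.31,0.06,0,-0.3]]])

```text
clock: 11.6
tool_pos: [0.6484, 0.0995, 0.1361]
orientation: [179.9, -0.0, -74.4]
force: [-0.4, -1.1, -2.4]
opening: 0.0593
gripper_force: 30.0
```

```bash
python3 mv.py 0.650 0.103 0.046 -74.4; python3 - <<'E'
from fit import *
s2=shot('side'); 
I=cv2.resize(s2['color'][60:240,220:460,::-1],(800,600),interpolation=cv2.INTER_CUBIC); cv2.imwrite('pics/potup.png',I)
E
```

```text
pos [0.6484 0.0995 0.1361] ori [179.86  -0.   -74.44] j [ 25.7  22.6  -8.5  -0.  -59.  -10.1] t 11.6 f [-0.4 -1.1 -2.4]
shift [-0.0145 -0.0137  0.4505] turn -0.0001 dist 0.09 yaw deg 0.0
```

View pics/potup.png

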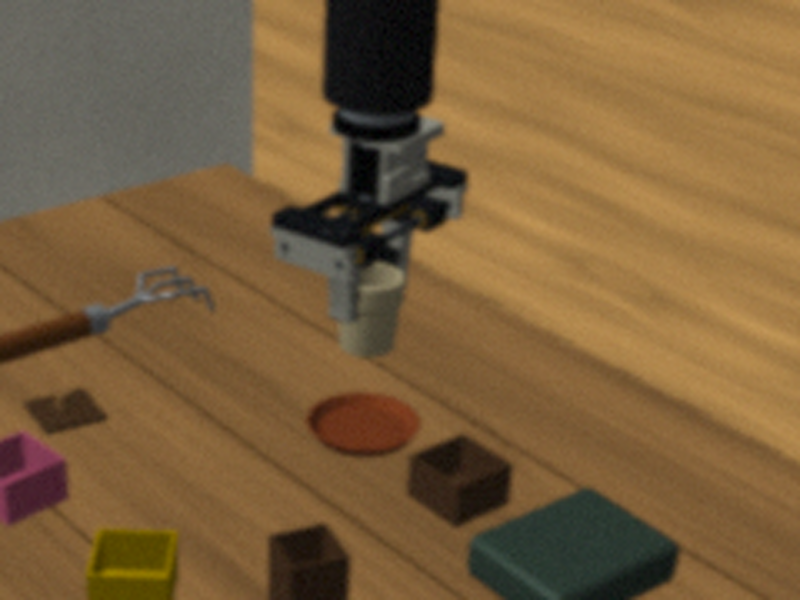

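The pot hangs upright in the gripper, at about (370,310) in the crop. The saucer is below it at (363,423), and the wide cell stands at (460,478). I'll lower it gently.

Call:
carry_out(deltas=[[[-0.012,-0.011,0.1,0,-0.3],[-0.012,-0.011,0.2,0,-0.3],[-0.012,-0.011,0.3,0,-0.3],[-0.012,-0.011,0.38,0,-0.3],[-0.012,-0.011,0.41,0,-0.3]]])

```text
clock: 12.15
tool_pos: [0.6492, 0.1009, 0.0538]
orientation: [179.8, -0.0, -74.5]
force: [-0.8, 0.5, -2.4]
opening: 0.0599
gripper_force: 30.0
```

Call:
carry_out(deltas=[[[0,0,0.005,0,-0.3],[0,0,0.01,0,-0.3],[0,0,0.015,0,-0.3],[0,0,0.02,0,-0.3]]])

```text
clock: 12.55
tool_pos: [0.6512, 0.1026, 0.0522]
orientation: [-179.9, 0.0, -74.5]
force: [-0.8, 0.8, -3.1]
opening: 0.0595
gripper_force: 30.0
```

Call:
carry_out(deltas=[[[0,0,0.008,0,-0.3],[0,0,0.016,0,-0.3],[0,0,0.024,0,-0.3],[0,0,0.03,0,-0.3],[0,0,0.03,0,-0.3]]])

```text
clock: 13.05
tool_pos: [0.6507, 0.1024, 0.0454]
orientation: [180.0, -0.0, -74.5]
force: [-0.4, -0.4, -1.5]
opening: 0.0593
gripper_force: 30.0
```

Call:
carry_out(deltas=[[[0,0,0.004,0,-0.3],[0,0,0.004,0,-0.3],[0,0,0.004,0,-0.3]]])

```text
clock: 13.35
tool_pos: [0.6508, 0.1024, 0.0453]
orientation: [-180.0, -0.0, -74.4]
force: [-4.1, -0.1, 5.8]
opening: 0.0597
gripper_force: 30.0
```

Call:
carry_out(deltas=[[[0,0,0,0,0.5],[0,0,0,0,0.8],[0,0,0,0,1],[0,0,0,0,1],[0,0,0,0,1]]])

```text
clock: 13.85
tool_pos: [0.6508, 0.1024, 0.0445]
orientation: [-180.0, -0.0, -74.5]
force: [0.2, -0.1, -0.2]
opening: 0.0866
gripper_force: 0.0
```

Call:
carry_out(deltas=[[[0,0,-0.1,0,1],[0,0,-0.25,0,1],[0,0,-0.4,0,1],[0,0,-0.5,0,1]]])

```text
clock: 14.25
tool_pos: [0.6516, 0.1026, 0.1469]
orientation: [-179.9, -0.0, -74.4]
force: [0.2, -0.6, -0.2]
opening: 0.0876
gripper_force: 0.0
```

```bash
python3 mv.py 0.4295 -0.0958 0.16 -15.8;python3 mv.py 0.4295 -0.0958 0.16 -105.8;
```

```text
pos [0.6516 0.1026 0.1469] ori [-1.7986e+02 -1.0000e-02 -7.4440e+01] j [ 25.9  22.3  -7.6   0.  -60.  -10.3] t 14.25 f [ 0.2 -0.6 -0.2]
shift [ 0.6579  1.3355 -0.0684] turn -0.1629 dist 0.298 yaw deg 58.6
pos [0.6516 0.1026 0.1469] ori [-1.7986e+02 -1.0000e-02 -7.4440e+01] j [ 25.9  22.3  -7.6   0.  -60.  -10.3] t 14.25 f [ 0.2 -0.6 -0.2]
shift [ 0.6579  1.3355 -0.0684] turn 0.0871 dist 0.298 yaw deg -31.4
```

Call:
carry_out(deltas=[[[0.1,0.2,-0.03,0.02,1],[0.2,0.4,-0.06,0.04,1],[0.3,0.6,-0.06,0.06,1],[0.4,0.8,-0.06,0.08,1],[0.5,1.0,-0.06,0.087,1]]])

```text
clock: 14.75
tool_pos: [0.4834, -0.0485, 0.1567]
orientation: [-180.0, 0.0, -106.0]
force: [1.4, -1.2, -0.4]
opening: 0.0877
gripper_force: 0.0
```

```bash
python3 mv.py 0.4295 -0.0958 0.13 -105.8;
```

```text
pos [ 0.4834 -0.0485  0.1567] ori [-1.7997e+02  1.0000e-02 -1.0603e+02] j [ 17.5   6.1 -28.4   0.  -55.5 -33.6] t 14.75 f [ 1.4 -1.2 -0.4]
shift [0.3018 0.1939 0.1332] turn -0.0006 dist 0.077 yaw deg 0.2
```

Call:
carry_out(deltas=[[[0.15,0.1,0.06,0,1],[0.295,0.185,0.13,0,1],[0.295,0.185,0.13,0,1],[0.295,0.185,0.13,0,1]]])

```text
clock: 15.15
tool_pos: [0.433, -0.0947, 0.1309]
orientation: [-180.0, 0.0, -105.8]
force: [0.6, -0.2, -0.2]
opening: 0.0874
gripper_force: 0.0
```

```bash
python3 mv.py 0.4295 -0.0958 0.035 -105.8;
```

```text
pos [ 0.433  -0.0947  0.1309] ori [-1.7996e+02  1.0000e-02 -1.0583e+02] j [ 13.3   3.6 -35.2   0.  -51.2 -29.2] t 15.15 f [ 0.6 -0.2 -0.2]
shift [0.01   0.0156 0.4792] turn -0.0001 dist 0.096 yaw deg 0.0
```

Call:
carry_out(deltas=[[[0.01,0.015,0.1,0,1],[0.01,0.015,0.25,0,1],[0.01,0.015,0.4,0,1],[0.01,0.015,0.48,0,1],[0.01,0.015,0.48,0,1]]])

```text
clock: 15.65
tool_pos: [0.4293, -0.095, 0.0329]
orientation: [179.8, -0.1, -105.7]
force: [-0.4, -1.0, 0.3]
opening: 0.0879
gripper_force: 0.0
```

Call:
carry_out(deltas=[[[0,0,0,0,0.5],[0,0,0,0,0.3],[0,0,0,0,0.1],[0,0,0,0,-0.5],[0,0,0,0,-0.5]]])

```text
clock: 16.15
tool_pos: [0.4301, -0.0953, 0.0351]
orientation: [-179.9, 0.0, -105.8]
force: [-0.2, -0.4, -0.9]
opening: 0.0532
gripper_force: 0.0
```

Call:
carry_out(deltas=[[[0,0,0,0,-0.5],[0,0,0,0,-0.5],[0,0,-0.1,0,-0.5],[0,0,-0.35,0,-0.5],[0,0,-0.55,0,-0.5]]])

```text
clock: 16.65
tool_pos: [0.4294, -0.0955, 0.1462]
orientation: [180.0, -0.0, -105.8]
force: [1.6, 1.0, -0.3]
opening: 0.0478
gripper_force: 30.0
```

```bash
python3 mv.py 0.6415 -0.1777 0.14 -92;
```

```text
pos [ 0.4294 -0.0955  0.1462] ori [ 1.7996e+02 -4.0000e-02 -1.0577e+02] j [ 13.3   2.2 -34.3   0.  -53.6 -29.1] t 16.65 f [ 1.6  1.  -0.3]
shift [ 0.1073 -1.1324  0.03  ] turn -0.0382 dist 0.228 yaw deg 13.8
```

Call:
carry_out(deltas=[[[0.02,-0.2,0,-0.01,-0.5],[0.04,-0.45,0,-0.02,-0.5],[0.06,-0.7,0,-0.03,-0.5],[0.09,-0.93,0,-0.038,-0.5],[0.107,-1.0,0,-0.038,-0.5]]])

```text
clock: 17.15
tool_pos: [0.6196, -0.1719, 0.1431]
orientation: [180.0, -0.0, -92.0]
force: [-0.3, 0.8, -1.7]
opening: 0.0475
gripper_force: 30.0
```

```bash
python3 mv.py 0.6415 -0.1777 0.13 -92;
```

```text
pos [ 0.6196 -0.1719  0.1431] ori [ 1.7997e+02 -4.0000e-02 -9.2040e+01] j [  1.9  21.1  -9.9   0.  -59.   -3.9] t 17.15 f [-0.3  0.8 -1.7]
shift [ 0.0249 -0.1105  0.0657] turn -0.0001 dist 0.026 yaw deg 0.0
```

Call:
carry_out(deltas=[[[0.025,-0.11,0.06,0,-0.5],[0.025,-0.11,0.06,0,-0.5],[0.025,-0.11,0.06,0,-0.5],[0.025,-0.11,0.06,0,-0.5]]])

```text
clock: 17.55
tool_pos: [0.6376, -0.1759, 0.1326]
orientation: [180.0, 0.0, -92.1]
force: [0.2, -0.0, -0.5]
opening: 0.0478
gripper_force: 30.0
```

```bash
python3 mv.py 0.6415 -0.1777 0.0765 -92;
```

```text
pos [ 0.6376 -0.1759  0.1326] ori [179.98   0.   -92.09] j [  1.4  23.2  -8.1  -0.  -58.7  -3.5] t 17.55 f [ 0.2 -0.  -0.5]
shift [ 0.0082 -0.0199  0.2807] turn -0.0003 dist 0.056 yaw deg 0.1
```

Call:
carry_out(deltas=[[[0.008,-0.02,0.1,0,-0.5],[0.008,-0.02,0.2,0,-0.5],[0.008,-0.02,0.26,0,-0.5],[0.008,-0.02,0.275,0,-0.5],[0.008,-0.02,0.28,0,-0.5]]])

```text
clock: 18.05
tool_pos: [0.6421, -0.1777, 0.077]
orientation: [-180.0, -0.0, -92.1]
force: [1.4, -1.1, 0.0]
opening: 0.0482
gripper_force: 30.0
```

Call:
carry_out(deltas=[[[0,0,0,0,-0.5],[0,0,0.004,0,-0.5],[0,0,0.004,0,-0.5]]])

```text
clock: 18.35
tool_pos: [0.6425, -0.1778, 0.0764]
orientation: [-179.9, -0.0, -92.1]
force: [-0.7, 0.0, -0.6]
opening: 0.0481
gripper_force: 30.0
```

Call:
carry_out(deltas=[[[0,0,0.003,0,-0.5],[0,0,0.006,0,-0.5],[0,0,0.006,0,-0.5]]])

```text
clock: 18.65
tool_pos: [0.6423, -0.1779, 0.075]
orientation: [-180.0, -0.0, -92.1]
force: [-1.4, 0.6, 3.5]
opening: 0.0481
gripper_force: 30.0
```

Call:
carry_out(deltas=[[[0,0,0,0,0.2],[0,0,0,0,0.4],[0,0,0,0,0.7],[0,0,0,0,1],[0,0,0,0,1]]])

```text
clock: 19.15
tool_pos: [0.6421, -0.1779, 0.0744]
orientation: [180.0, -0.0, -92.1]
force: [-0.8, 0.0, 0.5]
opening: 0.0789
gripper_force: 0.0
```

Call:
carry_out(deltas=[[[0,0,-0.1,0,1],[0,0,-0.25,0,1],[0,0,-0.4,0,1],[0,0,-0.5,0,1],[0,0,-0.5,0,1]]])

```text
clock: 19.65
tool_pos: [0.644, -0.1781, 0.1785]
orientation: [-179.7, -0.0, -92.1]
force: [0.4, 0.0, -0.0]
opening: 0.0878
gripper_force: 0.0
```

```bash
python3 mv.py 0.4408 0.3005 0.15 -98.5;python3 mv.py 0.4408 0.3005 0.15 -8.5
```

```text
pos [ 0.644  -0.1781  0.1785] ori [-1.7966e+02 -3.0000e-02 -9.2070e+01] j [  1.2  21.5  -4.4   0.1 -63.8  -3.3] t 19.65 f [ 0.4  0.  -0. ]
shift [-2.355   1.1027  0.1344] turn 0.0179 dist 0.521 yaw deg -6.4
pos [ 0.644  -0.1781  0.1785] ori [-1.7966e+02 -3.0000e-02 -9.2070e+01] j [  1.2  21.5  -4.4   0.1 -63.8  -3.3] t 19.65 f [ 0.4  0.  -0. ]
shift [-2.355   1.1027  0.1344] turn -0.2321 dist 0.521 yaw deg 83.6
```

Call:
carry_out(deltas=[[[-0.2,0.09,0.01,0,1],[-0.42,0.2,0.02,0.005,1],[-0.64,0.3,0.03,0.01,1],[-0.86,0.4,0.04,0.015,1],[-1.0,0.47,0.05,0.0193,1]]])

```text
clock: 20.15
tool_pos: [0.554, 0.0277, 0.164]
orientation: [180.0, 0.0, -99.1]
force: [1.3, -0.5, 1.0]
opening: 0.0877
gripper_force: 0.0
```

```bash
python3 mv.py 0.4408 0.3005 0.12 -99; python3 - <<'E'
from fit import *
for n in('top','side'):
    S=shot(n)
    for k,g,z,zz in(('deep_c',(.642,-.178),.0775,.04),('pot_c',(.65,.103),.04,.005),('wide_c',(.646,-.037),.021,0),('lid_knob',(.441,.3005),.005,0)):
        pg=proj(S,[*g,z])
        L=[r for r in ctrl.silhouettes(S,k) if np.linalg.norm(np.array(r['centre'])-pg)<14]
        if L: q,e=fit(S,k,L[0]['mask'],g,zz); print(n,k,np.round(q,4),round(e,3))
    if n=='side': cv2.imwrite('pics/mid.png',cv2.resize(S['color'][120:300,220:460,::-1],(800,600),interpolation=cv2.INTER_CUBIC))
E
```

```text
pos [0.554  0.0277 0.164 ] ori [ 1.7997e+02  1.0000e-02 -9.9060e+01] j [ 23.1  12.2 -19.7  -0.  -58.2 -32.1] t 20.15 f [ 1.3 -0.5  1. ]
shift [-1.258   0.7736  0.2208] turn -0.0002 dist 0.299 yaw deg 0.1
top deep_c [ 0.6426 -0.1782 -2.84  ] 0.058
top pot_c [ 7.328000e-01  1.657000e-01 -2.570058e+02] 1.0
top wide_c [ 0.6461 -0.0389 -0.9776] 0.434
side deep_c [ 0.6423 -0.1767 -3.3554] 0.044
side pot_c [0.6493 0.104  9.85  ] 0.096
side wide_c [ 6.47100e-01 -3.44000e-02  8.83677e+01] 0.069
side lid_knob [  0.4413   0.3022 -17.7311] 0.336
```

View pics/mid.png

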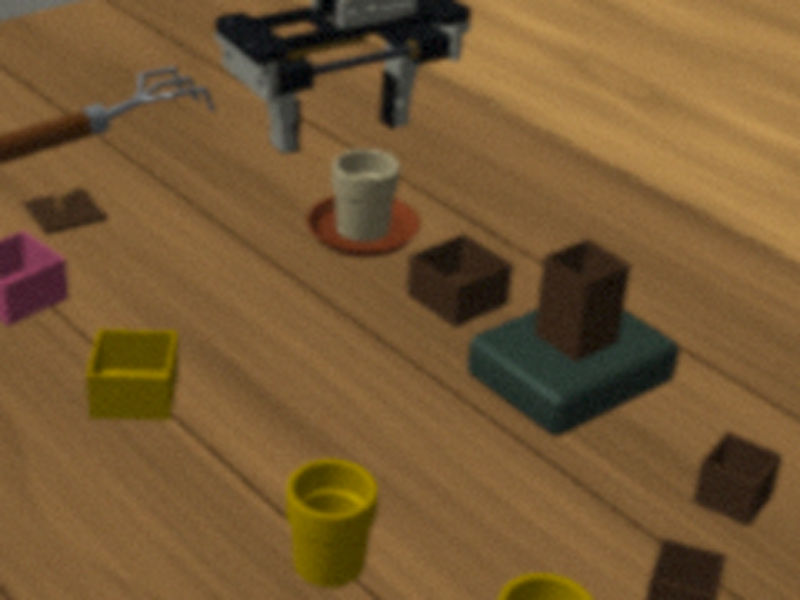

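The pot stands in the saucer at (365,195), the wide cell at (460,278) and the deep cell on the block at (583,298). All are upright and the fits agree. The lid is next.

Call:
carry_out(deltas=[[[-0.19,0.12,0.02,0,1],[-0.39,0.24,0.06,0,1],[-0.6,0.37,0.1,0,1],[-0.8,0.49,0.14,0,1],[-0.97,0.6,0.17,0,1]]])

```text
clock: 21.15
tool_pos: [0.467, 0.2373, 0.1302]
orientation: [-180.0, 0.0, -99.1]
force: [0.2, 0.7, 0.1]
opening: 0.0873
gripper_force: 0.0
```

Call:
carry_out(deltas=[[[-0.15,0.1,0.02,0,1],[-0.276,0.174,0.05,0,1],[-0.276,0.174,0.05,0,1],[-0.276,0.174,0.05,0,1]]])

```text
clock: 21.55
tool_pos: [0.4418, 0.2959, 0.1202]
orientation: [180.0, -0.0, -99.0]
force: [0.3, -1.0, -0.3]
opening: 0.0877
gripper_force: 0.0
```

```bash
python3 mv.py 0.441 0.3010 0.009 -99; python3 - <<'E'
from h import *
S=shot('side'); cv2.imwrite('pics/lid.png',cv2.resize(S['color'][120:240,170:330,::-1],(800,600),interpolation=cv2.INTER_CUBIC))
print(proj(S,[.441,.301,.015]))
E
```

```text
pos [0.4418 0.2959 0.1202] ori [ 1.7998e+02 -4.0000e-02 -9.9000e+01] j [ 55.   12.7 -25.6   0.  -51.7 -64. ] t 21.55 f [ 0.3 -1.  -0.3]
shift [-0.0248  0.0078  0.5561] turn -0.0 dist 0.111 yaw deg 0.0
[238.80619682 179.47262714]
```

View pics/lid.png

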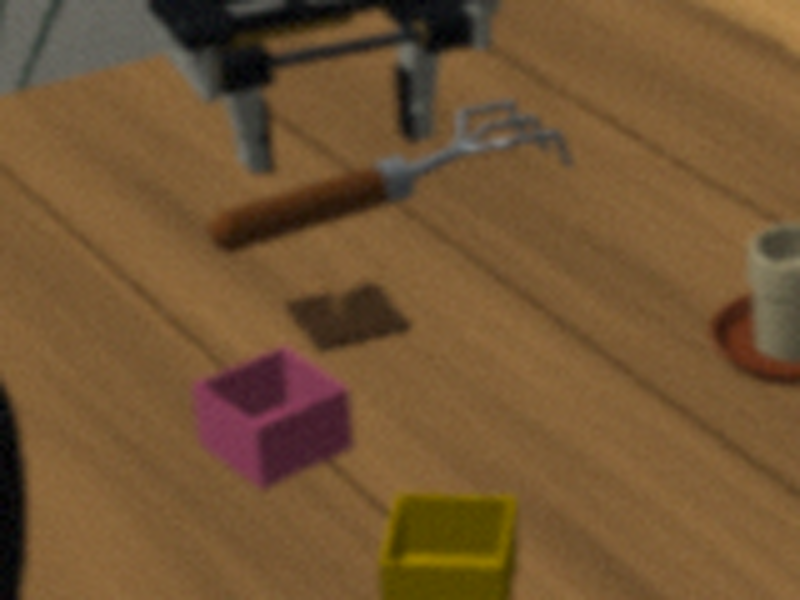

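The knob shows at about (345,300) in the crop, which matches the projected (344,297). I'll descend and grip it.

Call:
carry_out(deltas=[[[-0.024,0.008,0.12,0,0.6],[-0.024,0.008,0.3,0,0.3],[-0.024,0.008,0.45,0,0.0],[-0.024,0.008,0.53,0,0.0],[-0.024,0.008,0.545,0,0.0]]])

```text
clock: 22.1
tool_pos: [0.4408, 0.2986, 0.0097]
orientation: [179.9, -0.2, -99.2]
force: [0.3, 0.1, -0.5]
opening: 0.0534
gripper_force: 0.0
```

Call:
carry_out(deltas=[[[0,0,0,0,0],[0,0,0,0,0]]])

```text
clock: 22.3
tool_pos: [0.4419, 0.3011, 0.0127]
orientation: [-179.9, 0.1, -99.1]
force: [1.0, 0.1, -0.1]
opening: 0.0446
gripper_force: 0.0
```

```bash
python3 mv.py 0.441 0.3010 0.009 -99
```

```text
pos [0.4419 0.3011 0.0127] ori [-1.7995e+02  8.0000e-02 -9.9080e+01] j [ 55.3  21.2 -31.5   0.  -37.2 -64.4] t 22.3 f [ 1.   0.1 -0.1]
shift [0.0012 0.0042 0.0184] turn -0.0002 dist 0.004 yaw deg 0.1
```

Call:
carry_out(deltas=[[[0,0.002,0.012,0,-0.2],[0,0.002,0.012,0,-0.4],[0,0.002,0.012,0,-0.5],[0,0.002,0.012,0,-0.55],[0,0.002,0.012,0,-1]]])

```text
clock: 22.8
tool_pos: [0.4406, 0.3011, 0.0094]
orientation: [-180.0, 0.0, -99.0]
force: [-2.1, 0.6, 2.8]
opening: 0.0167
gripper_force: 30.0
```

Call:
carry_out(deltas=[[[0,0,0,0,-1],[0,0,0,0,-1],[0,0,0,0,-1],[0,0,0,0,-1]]])

```text
clock: 23.2
tool_pos: [0.4407, 0.3011, 0.0094]
orientation: [-180.0, 0.0, -99.0]
force: [-0.8, -1.0, 5.1]
opening: 0.0172
gripper_force: 30.0
```

Call:
carry_out(deltas=[[[0,0,-0.05,0,-1],[0,0,-0.2,0,-1],[0,0,-0.4,0,-1],[0,0,-0.6,0,-1],[0,0,-0.75,0,-1]]])

```text
clock: 23.7
tool_pos: [0.441, 0.3011, 0.1623]
orientation: [-179.9, 0.1, -99.0]
force: [0.3, 0.6, -0.5]
opening: 0.0167
gripper_force: 30.0
```

```bash
python3 mv.py 0.6424 -0.1778 0.165 -93; python3 - <<'E'
from h import *
S=shot('side'); cv2.imwrite('pics/lid2.png',cv2.resize(S['color'][90:210,170:330,::-1],(800,600),interpolation=cv2.INTER_CUBIC))
E
```

```text
pos [0.441  0.3011 0.1623] ori [-1.7993e+02  1.0000e-01 -9.9040e+01] j [ 55.4  10.3 -22.4   0.  -57.2 -64.4] t 23.7 f [ 0.3  0.6 -0.5]
shift [ 2.2066 -1.3709 -0.0159] turn -0.0168 dist 0.52 yaw deg 6.0
```

View pics/lid2.png

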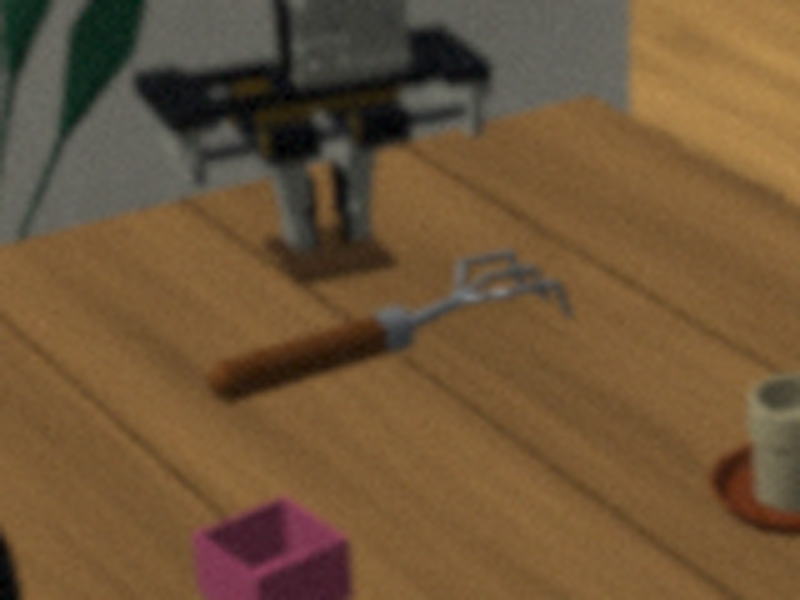

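The lid is held level by its knob at (325,250) in the crop. I'll carry it to the deep cell.

Call:
carry_out(deltas=[[[0.1,-0.06,0,-0.005,-1],[0.27,-0.17,-0.03,-0.01,-1],[0.44,-0.28,-0.05,-0.017,-1],[0.61,-0.39,-0.05,-0.017,-1],[0.78,-0.49,-0.05,-0.017,-1]]])

```text
clock: 24.25
tool_pos: [0.5132, 0.13, 0.1696]
orientation: [-180.0, 0.0, -92.9]
force: [0.6, 0.5, 0.1]
opening: 0.0173
gripper_force: 30.0
```

```bash
python3 mv.py 0.6424 -0.1778 0.165 -93
```

```text
pos [0.5132 0.13   0.1696] ori [-1.7998e+02  2.0000e-02 -9.2900e+01] j [ 35.5   9.5 -22.3   0.  -58.1 -38.4] t 24.25 f [0.6 0.5 0.1]
shift [ 1.5042 -0.7229  0.023 ] turn 0.0003 dist 0.334 yaw deg -0.1
```

Call:
carry_out(deltas=[[[0.19,-0.09,0,0,-1],[0.38,-0.18,0,0,-1],[0.57,-0.27,0,0,-1],[0.76,-0.36,0,0,-1],[0.95,-0.45,0,0,-1]]])

```text
clock: 24.75
tool_pos: [0.5932, -0.0647, 0.1693]
orientation: [180.0, 0.0, -92.9]
force: [0.5, 0.6, -0.1]
opening: 0.0172
gripper_force: 30.0
```

Call:
carry_out(deltas=[[[0.18,-0.09,0,0,-1],[0.34,-0.17,0,0,-1],[0.46,-0.23,0,0,-1],[0.53,-0.26,0.02,0,-1],[0.53,-0.26,0.02,0,-1]]])

```text
clock: 25.25
tool_pos: [0.6391, -0.173, 0.1638]
orientation: [179.9, 0.0, -93.1]
force: [-0.4, 0.4, -0.1]
opening: 0.017
gripper_force: 30.0
```

Call:
carry_out(deltas=[[[0,0,0,0,-1],[0,0,0,0,-1]]])

```text
clock: 25.45
tool_pos: [0.6392, -0.1704, 0.1653]
orientation: [180.0, 0.0, -92.9]
force: [0.2, 1.2, -0.7]
opening: 0.0171
gripper_force: 30.0
```

```bash
python3 mv.py 0.6424 -0.1778 0.13 -93
```

```text
pos [ 0.6392 -0.1704  0.1653] ori [ 1.7999e+02  1.0000e-02 -9.2880e+01] j [  1.9  21.7  -5.9  -0.  -62.4  -4.8] t 25.45 f [ 0.2  1.2 -0.7]
shift [ 0.036  -0.0177  0.1765] turn 0.0003 dist 0.036 yaw deg -0.1
```

Call:
carry_out(deltas=[[[0.036,-0.018,0.06,0,-1],[0.036,-0.018,0.12,0,-1],[0.036,-0.018,0.16,0,-1],[0.036,-0.018,0.175,0,-1],[0.036,-0.018,0.175,0,-1]]])

```text
clock: 25.95
tool_pos: [0.6423, -0.1786, 0.1291]
orientation: [179.9, -0.0, -92.9]
force: [-0.0, -0.1, 0.4]
opening: 0.0172
gripper_force: 30.0
```

```bash
python3 mv.py 0.6424 -0.1778 0.1245 -93; python3 - <<'E'
from h import *
S=shot('side'); cv2.imwrite('pics/lid3.png',cv2.resize(S['color'][140:260,310:470,::-1],(800,600),interpolation=cv2.INTER_CUBIC))
E
```

```text
pos [ 0.6423 -0.1786  0.1291] ori [179.91  -0.   -92.92] j [  1.2  23.9  -7.5  -0.  -58.7  -4.1] t 25.95 f [-0.  -0.1  0.4]
shift [-0.004  -0.0002  0.0232] turn 0.0002 dist 0.005 yaw deg -0.1
```

View pics/lid3.png

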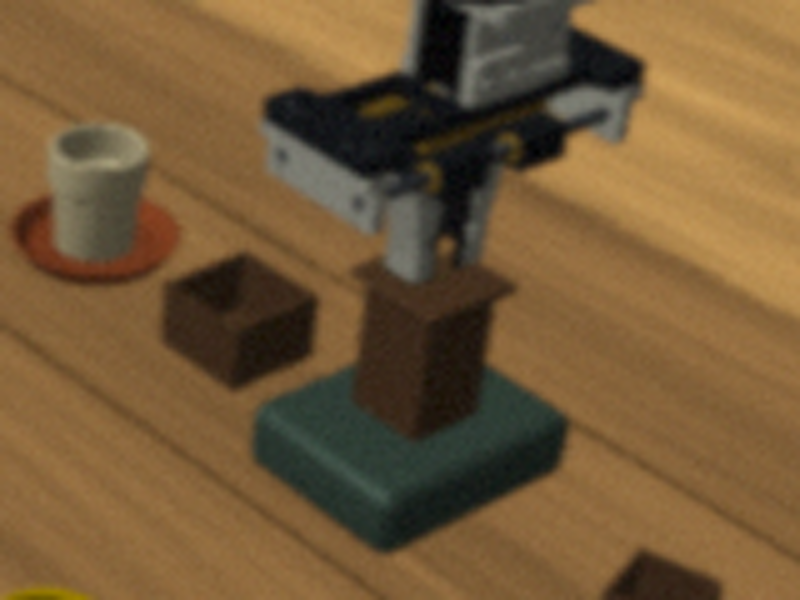

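The lid at (435,285) is square over the deep cell, with an even overhang. I'll lower the last 5 mm.

Call:
carry_out(deltas=[[[0,0,0.006,0,-1],[0,0,0.012,0,-1],[0,0,0.016,0,-1],[0,0,0.02,0,-1],[0,0,0.02,0,-1]]])

```text
clock: 26.5
tool_pos: [0.6427, -0.1788, 0.1261]
orientation: [180.0, 0.0, -92.9]
force: [0.0, 0.8, -0.9]
opening: 0.0171
gripper_force: 30.0
```

Call:
carry_out(deltas=[[[0,0,0,0,-1],[0,0,0,0,-1]]])

```text
clock: 26.7
tool_pos: [0.6428, -0.1788, 0.1262]
orientation: [-180.0, -0.0, -92.9]
force: [0.4, -0.3, -0.1]
opening: 0.0172
gripper_force: 30.0
```

Call:
carry_out(deltas=[[[0,0,0.003,0,-1],[0,0,0.006,0,-1],[0,0,0.008,0,-1],[0,0,0.008,0,-1]]])

```text
clock: 27.1
tool_pos: [0.6428, -0.1787, 0.1245]
orientation: [180.0, 0.0, -92.9]
force: [-0.7, 0.1, -0.2]
opening: 0.0168
gripper_force: 30.0
```

Call:
carry_out(deltas=[[[0,0,0.002,0,-1],[0,0,0.004,0,-1],[0,0,0.004,0,-1]]])

```text
clock: 27.4
tool_pos: [0.643, -0.1788, 0.1244]
orientation: [-180.0, -0.0, -92.9]
force: [-2.0, 0.6, 4.7]
opening: 0.0173
gripper_force: 30.0
```

Contact at 4.7 N, so I release and rise.

Call:
carry_out(deltas=[[[0,0,0,0,-0.6],[0,0,0,0,-0.4],[0,0,0,0,0],[0,0,0,0,0.3],[0,0,0,0,0.3]]])

```text
clock: 27.9
tool_pos: [0.6427, -0.1787, 0.1234]
orientation: [180.0, 0.0, -92.9]
force: [0.7, -0.6, 0.1]
opening: 0.0441
gripper_force: 0.0
```

Call:
carry_out(deltas=[[[0,0,-0.05,0,0.3],[0,0,-0.2,0,0.3],[0,0,-0.4,0,0.3],[0,0,-0.6,0,0.3]]])

```text
clock: 28.3
tool_pos: [0.6425, -0.1788, 0.2456]
orientation: [180.0, -0.0, -92.9]
force: [1.3, 0.1, 0.0]
opening: 0.0569
gripper_force: 0.0
```

Call:
carry_out(deltas=[[[0.1,0.2,0,0,1],[0.2,0.4,0,0,1],[0.3,0.6,0,0,1],[0.3,0.8,0,0,1],[0.3,0.8,0,0,1]]])

```text
clock: 28.8
tool_pos: [0.4758, -0.2308, 0.2453]
orientation: [-179.9, 0.0, -93.0]
force: [1.1, 0.5, 0.8]
opening: 0.0865
gripper_force: 0.0
```

```bash
python3 - <<'E'
from fit import *
for n in('top','side'):
    S=shot(n)
    for k,g,z,zz in(('deep_c',(.642,-.178),.0775,.04),('pot_c',(.65,.103),.04,.005),('wide_c',(.646,-.037),.021,0),('lid_knob',(.642,-.178),.118,.115)):
        pg=proj(S,[*g,z])
        L=[r for r in ctrl.silhouettes(S,k) if np.linalg.norm(np.array(r['centre'])-pg)<14]
        if L: q,e=fit(S,k,L[0]['mask'],g,zz); print(n,k,np.round(q,4),round(e,3))
    if n=='side': cv2.imwrite('pics/end.png',cv2.resize(S['color'][140:300,280:480,::-1],(750,600),interpolation=cv2.INTER_CUBIC))
E
```

```text
top pot_c [0.6501 0.1013 0.3139] 0.069
side deep_c [ 0.6388 -0.1788 10.2015] 0.505
side pot_c [ 0.6526  0.1068 11.7729] 0.183
side wide_c [ 0.644  -0.0353 -0.7127] 0.06
side lid_knob [ 0.6436 -0.1786 88.8966] 0.312
```

View pics/end.png

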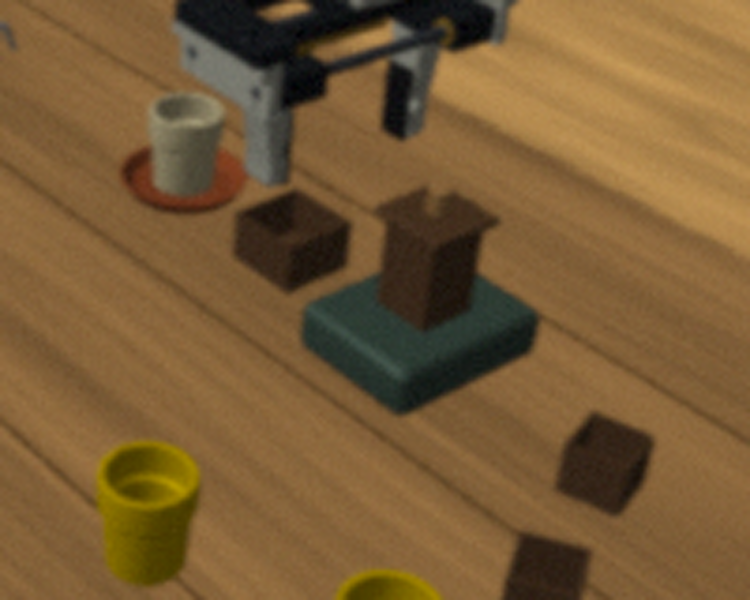

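The lid with its knob at (435,205) is seated flat and square on the deep cell. The wide cell (293,240) and the pot (185,145) stand upright, and the robot is clear of everything.

```bash
python3 -c "
from plant import ctrl
print(ctrl.close_job())"
```

```text
the job is handed in; nothing more can be done
None
```

I handed the job in at about 29 s: the pot is in the saucer, the lidded deep cell is on the block, and the wide cell stands midway between them. The last pictures show all of it upright and in place with the robot clear; the hand-in returned no verdict.

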